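Hold a sample rack home in the label reader's corner

TASK

The ring magnifier lamp has been left hanging over the label reader's deck: first swing its arm to the side so that no part of the lamp's head is above the deck any more. Then pick up the long grey rack of blood tubes, stand it on the reader's deck with its slotted side to the reader's window, and press it, without ramming it, into the corner of the aluminium guide until its slotted side lies flat along the fence and its end touches the stop. Finish while still gripping the rack and holding it square and lightly pressed against both, so that the reader can read the tubes; leave the other things on the desk alone.

Things in the scene. Friction and masses are not known exactly. Their poses are not given: they have to be found in the camera images.
- corner (a point): Inner corner of the fixed label reader's L-shaped aluminium guide, at deck level, 20 mm above the desk. x runs along the fence towards the stop, y from the deck through the fence to the reader's window, z up. The grey deck covers x -250 to 0 mm, y -90 to 0 mm; the white base around it, 280 x 236 mm, is level with it and covers x -255 to 25 mm, y -95 to 140 mm. All rigid.
- fence: Long aluminium bar of the guide, fixed to the reader, same origin and axes as corner. Its face towards the deck is the plane y = 0; it covers x -250 to 8 mm, is 8 mm thick and 18 mm high above the deck. Behind it is an open gap, then from y = 77 mm the reader's white housing, 60 mm deep, 68 mm high above the deck, with a long dark window facing the deck.
- stop: Short aluminium bar of the guide, fixed to the reader, same origin and axes as corner. Its face towards the deck is the plane x = 0; it covers y -70 to 0 mm, is 8 mm thick and 18 mm high above the deck.
- rack_mid (a point): Centre of the body of the loose grey ten-place tube rack, 204 mm long (x), 24 mm wide (y), 60 mm high, standing on the desk; this point is 30 mm above its underside. Mass about 0.2 kg. Its +y side has ten upright slots and at the start faces the reader within about 40 degrees. Grip it across the width at the middle, where the places are empty, keeping off the lowest 20 mm, which meet the fence.
- rack_slot_face (a point): Point on the rack's slotted (+y) side, midway along it, 9 mm above its underside; same axes as rack_mid.
- rack_end (a point): Point on the middle of the rack's +x end face (the end that meets the stop), 9 mm above its underside; same axes as rack_mid.
- rack: The same rack; origin at the centre of its underside, same axes as rack_mid. Six tubes with lilac caps, 17 mm wide, stand in it at x = -90, -70, -50, 50, 70 and 90 mm; they reach 85 mm above the underside. The four middle places are empty.
- lamp_head (a point): Centre of the ring magnifier lamp's head: a level white ring with a lens, 160 mm in diameter, 28 mm thick, centre 240 mm and underside 226 mm above the desk. Its x axis points along the arm to the upright post, whose axis (the hinge) is at x = 380 mm; z up. At the start the head hangs over the deck. The lamp's round foot, 160 mm wide and 26 mm high, is fixed to the desk.
- foam_rack: Bystander: white foam block 100 x 215 mm, 26 mm high, with a block of red-stoppered tubes, 90 mm high in all; origin at the centre of its underside.
- sanitiser: Bystander: pump bottle of hand sanitiser, 68 mm in diameter, 175 mm high; origin at the centre of its underside.
- pen_cup: Bystander: white cup of pens, 72 mm in diameter, 145 mm high with the pens; origin at the centre of its underside.
- date_stamp: Bystander: black self-inking date stamp, 50 x 38 mm, 87 mm high; origin at the centre of its underside.
- lamp_bar (a point): Point in the middle of the lamp's arm, 250 mm from the post's axis (which is at x = 250 mm; same axes as lamp_head): a level white bar 18 mm wide and high, free from x = -20 to 220 mm. It turns about the post, only level, up to 1.4 rad clockwise seen from above, carrying the head over fence and housing to the robot's left; stiff (0.3 N m), it stays where left. Knob on the post 268 mm up.
There are look-alikes about, which are no part of the job. There is more than one size of the rack; the job needs the smaller.

How it is judged:
By the outcome, as a careful person would: the job done as asked, in the order asked, and still so for the second after the job is handed in, while the arm keeps its last pose, push and grip.
It also fails if it takes over 67 s, if anything falls off the work surface, if the arm or the gripper's body presses on something with over 40 N, if the wrist force passes 120 N, or if a joint passes its speed limit or range.

ROBOT

A 7-joint arm with a two-finger parallel gripper is mounted at the origin on the work surface. World frame = base frame: x ahead of the robot, y to its left, z up, the work surface at z = 0. Lengths are in m, angles in degrees, forces in N, time in s.
With the tool pointing down it reaches from about 0.425 to 0.875 m from the base axis. Payload 4.7 kg.
Tool frame: the origin (TCP) lies at the very end of the fingers, on their centre line; the grasp point (between the pads) lies 19 mm behind it; z points along the fingers, y is the direction in which the jaws open and shut (so a half turn about z gives the same grasp; the last joint's range is limited). The gripper opens to 87 mm and grips with 3 to 60 N. Pads are 19 mm wide; open, the fingers measure 117 mm over their backs; the gripper's body (75 mm by 190 mm) begins 51 mm behind the grasp point.
Start: joints at [-65.254, 18.392, -4.016, 83.108, 1.295, 78.541, -3.26], TCP at [0.264, 0.594, 0.223] pointing down, gripper open.
Joint ranges: [-163.93, 163.93], [-17.29, 119.83], [-79.2, 71.16], [3.27, 140.29], [-89.18, 269.18], [5.43, 117.66], [-154.24, 154.24]. Speed limits (degrees/s): [147.25, 147.25, 180, 180, 180, 180, 180].

INTERFACE

Orientations are given as [roll, pitch, yaw] about the fixed x, y, z axes, in that order (R = Rz(yaw) Ry(pitch) Rx(roll)).
In Python, from cell import * gives the robot as it stands.
- The arm moves only by the tool arm_command, never from a script. Its argument "targets" is a list that holds one entry, the list of rows, each a list of 7 numbers: the shift along the tool's x, y, z in m, then the turn, a rotation vector about the tool's x, y, z in degrees, then the gripper's target within -1 to 1 (shut at 1, half-way at 0, fully open at -1). In form: [[[tx, ty, tz, rx, ry, rz, claw], ...]]. A call has 1 to 10 rows; each row is the pose to reach, as a shift and turn from the pose commanded when the call began, along the tool's axes at that moment; what a row does not reach only later rows make up. A row lasts 1/10 s, in which the tool goes at most 50 mm and 8.59 degrees, less where a joint would pass 70% of its speed; a pose out of reach is approached as far as the arm can. A call with a gripper value outside its range is refused whole. The fingers move at their own pace and stop on an object; "newtons" is the grip in N (left out, the last holds). Time passes only in rows, so rows that repeat a pose let the fingers close. It gives the time, the measured TCP pose, the force and the opening at its end, in the units of the state.
- get_obs(): the state, without advancing time (a new reading comes with each control period).
- read_camera(name): name is "scene" or "top" or "wrist"; returns a dict with "img" (480x640x3 uint8, red, green, blue), "z_map" (480x640 float32, m along the optical axis (not along the pixel's ray), 0 where there is no reading), "K" (3x3 intrinsics, pixels), "origin" and "attitude" of the camera in the world. Camera axes: x right, y down, z forward; pixel columns grow to the right and rows downward; lengths in m; the calibration is good to about 2 mm. A picture is of the moment at which its call begins.
- sign_off(): hands the job in, once; it reports no verdict.
Trained networks look in the newest picture that a camera, given by its name, has taken for a name from the list of things; names that differ only in an ending like _2 or _b are one class to them, and where a whole thing is asked for, a point or a joint stands for the part that bears it (a point fixed in the world has none). Each returns a list of dicts, best first, with "conf" (0 to 1); they miss things now and then, are a little off and sometimes report something else, mostly with a low value. They report only what shows in the picture. A call takes as long as a camera call. They do not tell look-alikes from the thing itself.
- search_frame(thing, camera): "position" ([column, row] in pixels, amid what is visible of it).
The state is a dict: "time_s": time; "qpos": joint angles; "joint_velocities": joint speeds; "effort": joint torques, N m; "tool_pos": TCP position; "tool_rot": TCP orientation; "force": force on the tool from outside, world axes, zero at the start; "wrist_torque": the same for the moment, N m; "grip_width": finger opening in m.
Only numpy, scipy, OpenCV 4.12 (cv2) and the standard library are available. Lean on these libraries where they do the work, as an engineer would, in place of code of your own. Each camera call takes 0.05 s, during which the arm holds its last target.

## Working session

There is one attempt and no reset: what is moved stays moved. The work goes in short steps, Python scripts to look and compute and a tool call to move; the robot and the scene stay as the last step left them, time stands still between calls to the robot, and variables do not carry over. Pictures are saved under pics/ and viewed, and the job is handed in when it is done.

Besides the shell and the picture viewer there is one more tool, called after ">>>" in YAML: its name, and indented under it one key for each argument. arm_command: Moves the arm, as the interface text tells. Its arguments: {"type":"object","properties":{"targets":{"type":"array","items":{"type":"array","items":{"type":"array","items":{"type":"number"}}}},"newtons":{"type":"number"}},"required":["targets"]}

```bash
ls; mkdir -p pics
cat > h.py <<'E'
from cell import *
import numpy as np, cv2
from scipy.spatial.transform import Rotation as R
def cam(n,save=None):
    c=read_camera(n)
    if save: cv2.imwrite('pics/'+save+'.png',c['img'][:,:,::-1])
    return c
def att(c):
    a=np.array(c['attitude'],float)
    if a.shape==(3,3): return a
    return R.from_euler('xyz',a,degrees=True).as_matrix()
def cloud(c):
    z=c['z_map'];K=np.array(c['K']);v,u=np.mgrid[0:480,0:640]
    p=np.stack([(u-K[0,2])/K[0,0]*z,(v-K[1,2])/K[1,1]*z,z],-1)
    w=p@att(c).T+np.array(c['origin']); w[z==0]=np.nan
    return w
E
python3 - <<'E'
from h import *
o=get_obs();print(o)
for n in ['scene','top','wrist']:
    c=cam(n,n+'0');print(n,c['K'],c['origin'],c['attitude'])
    np.save('/tmp/'+n+'.npy',cloud(c))
    if n=='wrist':continue
    w=cloud(c)
    for t in ['rack','lamp_head','lamp_bar','corner','fence','stop','foam_rack','sanitiser','pen_cup','date_stamp']:
        for d in search_frame(t,n)[:4]:
            p=d['position'];print(t,np.round(p),round(d['conf'],2),np.round(w[int(p[1]),int(p[0])],3))
E
```

```text
pics
{'time_s': 0.0, 'qpos': array([-65.25554798,  18.43957213,  -4.01620028,  83.17587449,
         1.29507016,  78.5401508 ,  -3.25813972]), 'joint_velocities': array([-0.03699469,  0.00567158, -0.05879831, -0.10991612, -0.05526434,
       -0.01619092,  0.06700768]), 'effort': array([-9.27475921e-04, -4.91292536e+01, -4.04242063e-01, -3.12533355e+01,
       -6.38842466e-02,  4.37780970e-02,  1.87175183e-04]), 'tool_pos': array([0.26353512, 0.593568  , 0.22144727]), 'tool_rot': array([-1.79889653e+02,  5.62426377e-03,  1.56067834e+02]), 'force': array([0.15684333, 0.27985759, 0.09115445]), 'wrist_torque': array([0.0186298 , 0.03777142, 0.00263196]), 'grip_width': 0.08666192440036531}
scene [[554.58229675   0.         316.68031885]
 [  0.         554.58229675 242.76721128]
 [  0.           0.           1.        ]] [1.32757947 0.27603713 0.90529499] [-127.68273475    0.29325287  116.86605006]
rack [324. 216.] 0.71 [ 0.264 -0.249  0.077]
rack [278. 308.] 0.56 [ 0.592 -0.196  0.055]
lamp_head [407. 285.] 0.55 [0.614 0.086 0.253]
lamp_bar [405. 286.] 0.65 [0.616 0.085 0.254]
corner [423
[... 832 characters left out ...]
91 0.043 0.242]
corner [216. 248.] 0.89 [0.45  0.131 0.018]
fence [236. 252.] 0.82 [0.44  0.076 0.036]
stop [271. 126.] 0.2 [ 0.754 -0.005  0.088]
stop [238. 253.] 0.17 [0.434 0.073 0.038]
foam_rack [346. 134.] 0.96 [ 0.736 -0.191  0.095]
sanitiser [436. 169.] 0.85 [ 0.645 -0.409  0.13 ]
pen_cup [461. 296.] 0.92 [ 0.344 -0.495  0.034]
date_stamp [272. 128.] 0.65 [ 0.747 -0.008  0.085]
date_stamp [235. 175.] 0.62 [0.589 0.05  0.242]
date_stamp [463. 298.] 0.6 [ 0.339 -0.506  0.006]
wrist [[414.23765964   0.         318.08943439]
 [  0.         414.23765964 242.07148823]
 [  0.           0.           1.        ]] [0.18944874 0.6263668  0.38463254] [1.63063011e+02 8.64013335e-03 6.60556953e+01]
```

View pics/scene0.png

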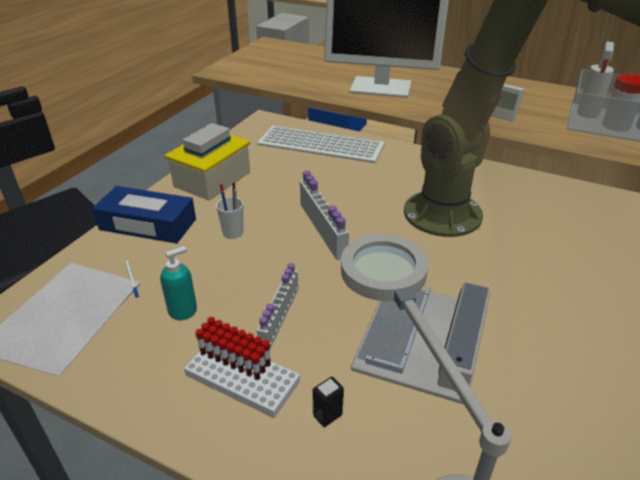

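View pics/top0.png

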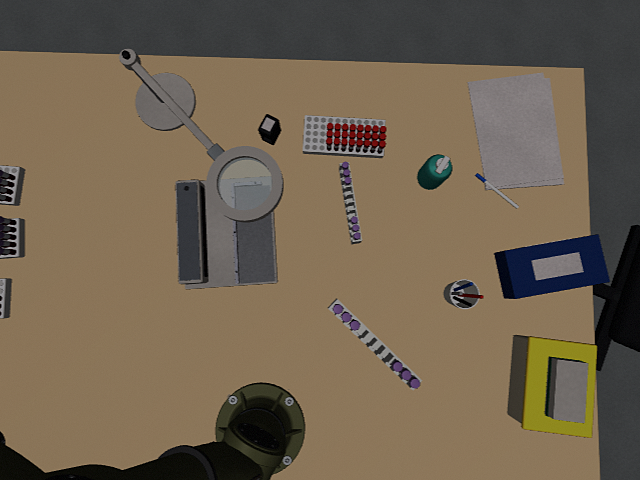

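View pics/wrist0.png

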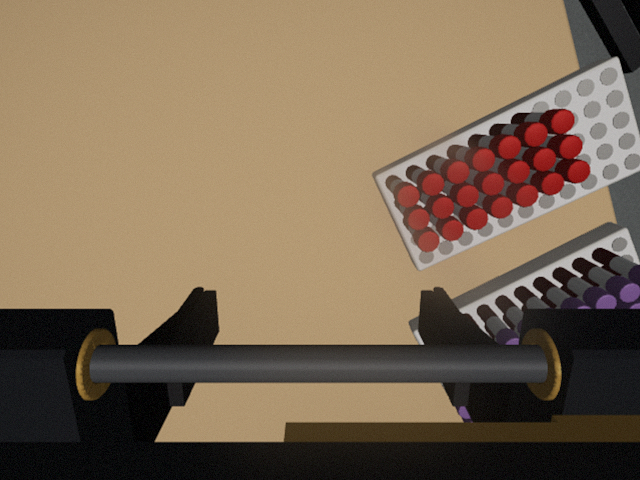

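Top picture: lamp head at (245,184), arm to the post at (128,57), reader deck at (255,235) with its housing on the left at (190,232). Candidates for the rack: (349,204), short, and (377,342), longer. There are further white racks at (10,230), off the desk. I'll measure the lengths next.

Run:
```python
import numpy as np,cv2
t=np.load('/tmp/top.npy');s=np.load('/tmp/scene.npy')
P=np.concatenate([t.reshape(-1,3),s.reshape(-1,3)]);P=P[~np.isnan(P[:,0])]
Tp=t.reshape(-1,3);Sp=s.reshape(-1,3)
def rect(P,m,n):
    q=P[m][:,:2].astype(np.float32)*1000
    r=cv2.minAreaRect(q);print(n,len(q),np.round(r[0],1),np.round(r[1],1),round(r[2],1))
for nm,P in(('top',Tp),('scene',Sp)):
    x,y,z=P.T
    rect(P,(z>.05)&(z<.075)&(x>.45)&(x<.70)&(y>-.27)&(y<-.13),nm+' small')
    rect(P,(z>.05)&(z<.08)&(x>.08)&(x<.38)&(y>-.4)&(y<-.13),nm+' big')
    rect(P,(z>.225)&(z<.262)&(x>.45)&(x<.69)&(y>-.05)&(y<.16),nm+' head')
    rect(P,(z>.08)&(z<.1)&(x>.35)&(x<.75)&(y>.0)&(y<.3),nm+' housing')
    rect(P,(z>.031)&(z<.045)&(x>.35)&(x<.75)&(y>.0)&(y<.15),nm+' guide')
    rect(P,(z>.014)&(z<.026)&(x>.35)&(x<.75)&(y>-.1)&(y<.25),nm+' base')
    m=(z>.225)&(z<.258)&(x>.66)&(x<.95)&(y>.05)&(y<.4)
    rect(P,m,nm+' bar')
    m=(z>.26)&(z<.3)&(x>.7)&(x<1.05)&(y>.1)&(y<.5)
    rect(P,m,nm+' knob')
    rect(P,(z>.015)&(z<.03)&(x>.7)&(x<1)&(y>.1)&(y<.4),nm+' foot')
# z-hist
    rect(P,(z>.08)&(z<.1)&(x>.7)&(x<.82)&(y>-.08)&(y<.05),nm+' stamp')
    rect(P,(z>.02)&(z<.03)&(x>.6)&(x<.9)&(y>-.4)&(y<-.05),nm+' foam')
c=cv2.imread('pics/scene0.png');cv2.imwrite('pics/c1.png',cv2.resize(c[230:430,200:400],None,fx=3,fy=3)[:600])
c=cv2.imread('pics/top0.png');cv2.imwrite('pics/c2.png',cv2.resize(c[150:300,160:360],None,fx=4,fy=4)[:600])
```

```text
top small 324 [ 571.1 -210.3] [203.1  24.3] 10.6
top big 276 [ 223.  -273.9] [277.6  32.3] 47.9
top head 4945 [605.  38.] [239.1 159.7] 20.3
top housing 2561 [570.8 150.3] [161.7 439. ] 68.9
top guide 242 [552.   90.3] [ 90.  394.8] 83.6
top base 4598 [549.8  50.4] [269.5 425. ] 84.7
top bar 1071 [751.4 210.7] [275.   37.2] 42.1
top knob 57 [836.3 289.4] [26.8 20.7] 82.2
top foot 1967 [839.5 289.2] [156.4 155.7] 12.3
top stamp 285 [755.5   1.8] [38.6 48.7] 63.8
top foam 1619 [ 703.1 -241.2] [317.7 201.1] 88.2
scene small 571 [ 570.7 -208.5] [210.   26.1] 10.5
scene big 653 [ 225.1 -268.9] [279.5  37.2] 47.7
scene head 5204 [601.9  38.9] [243.8 158.8] 20.3
scene housing 2591 [571.9 151.7] [164.1 439.5] 68.5
scene guide 497 [557.2  71. ] [ 76.1 394.1] 80.1
scene base 5912 [560.4  90.8] [280.8 460.7] 74.2
scene bar 2638 [751.  211.2] [276.5  37.4] 42.3
scene knob 137 [839.2 291.6] [15.8 14.9] 38.8
scene foot 121 [778.6 253.2] [12.9 61.5] 29.0
scene stamp 487 [756.8   3.7] [38.5 50.7] 63.2
scene foam 3146 [ 703.6 -239.8] [321.3 202.4] 88.7
```

View pics/c1.png

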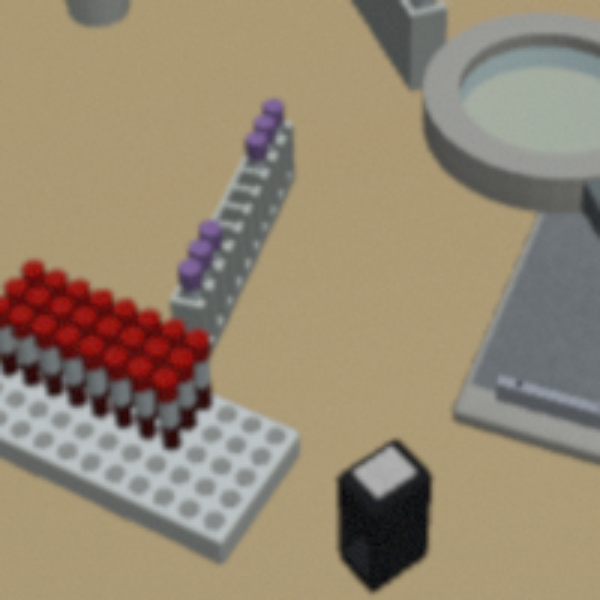

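View pics/c2.png

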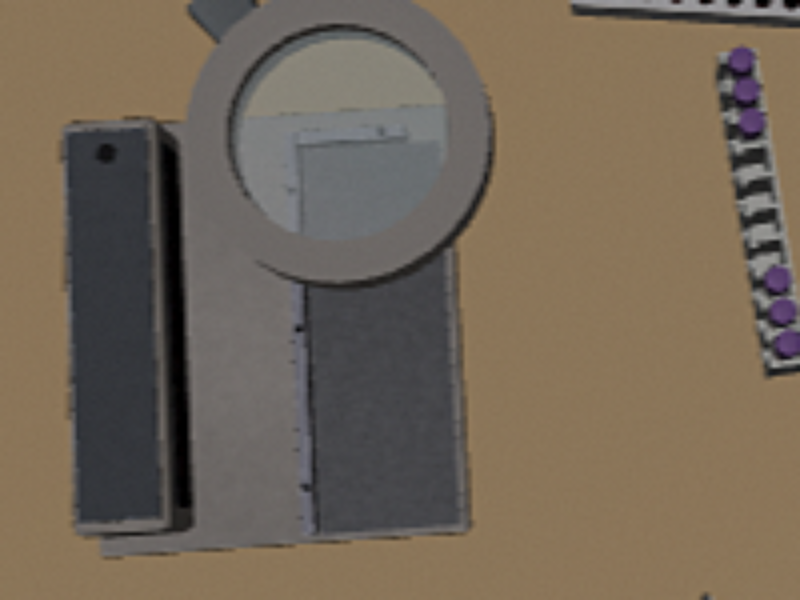

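The scene crop shows the near rack at top (349,204) measuring 203 x 24 mm with its slots facing the reader, so it is the right one. The other rack, at (377,342), is 278 mm long and is the look-alike. The stop shows through the lens at the deck's far end. Now the lamp geometry.

Run:
```python
import numpy as np,cv2
t=np.load('/tmp/top.npy');s=np.load('/tmp/scene.npy')
for n,P in(('t',t),('s',s)):
    m=(P[...,2]>.245)&(P[...,2]<.262)
    k,l,st,c=cv2.connectedComponentsWithStats(m.astype(np.uint8))
    for i in range(1,k):
        if st[i,4]>150:
            q=P[l==i];print(n,st[i],q.min(0).round(3),q.max(0).round(3))
    # bar: points between
    m=(P[...,2]>.24)&(P[...,2]<.256)
    q=P[m]; q=q[(q[:,0]>.68)&(q[:,0]<.8)&(q[:,1]>.1)&(q[:,1]<.3)]
    for h in (0,):
        v=cv2.fitLine(q[:,:2].astype(np.float32),cv2.DIST_HUBER,0,.01,.01).ravel();print(v,np.degrees(np.arctan2(v[1],v[0])),len(q), np.round(np.percentile(q[:,2],[5,50,95]),4))
    q=P[(P[...,2]>.258)&(P[...,2]<.3)&(P[...,0]>.75)&(P[...,0]<.95)&(P[...,1]>.2)]
    print('knob',q.min(0),q.max(0))
```

```text
t [ 119   49  164  172 3607] [ 0.488 -0.055  0.245] [0.857 0.308 0.261]
t [228 422  58  32 193] [ 0.029 -0.082  0.245] [0.082 0.033 0.262]
[0.70614135 0.7080709  0.7398452  0.19302115] 45.07817 629 [0.2454 0.2491 0.2521]
knob [0.82024091 0.27301688 0.25800857] [0.85212605 0.30488574 0.27057267]
s [448   0  43   9 175] [-1.246 -0.378  0.245] [-1.205 -0.195  0.262]
s [540  10  99  17 417] [-1.244  0.017  0.245] [-1.202  0.384  0.262]
s [325  23 120  13 569] [-0.819 -0.712  0.245] [-0.674 -0.268  0.262]
s [422 128  68  24 407] [-0.034 -0.081  0.245] [0.084 0.083 0.262]
s [ 341  234  170  216 4588] [ 0.486 -0.054  0.245] [0.858 0.31  0.262]
[0.7001308  0.7140146  0.72893786 0.17903487] 45.5625 1170 [0.2423 0.2482 0.2504]
knob [0.83113599 0.28001417 0.25815033] [0.85323988 0.30192348 0.27160454]
```

```bash
cat > p.py <<'E'
import sys,json,numpy as np
# usage: p.py cx cy cz cyaw  then waypoints "x,y,z,yaw" ; prints shift in tool axes at commanded pose
c=[float(a) for a in sys.argv[1].split(',')]
y=np.radians(c[3]);X=np.array([np.cos(y),np.sin(y)]);Y=np.array([np.sin(y),-np.cos(y)])
for a in sys.argv[2:]:
    w=[float(v) for v in a.split(',')];d=np.array(w[:2])-c[:2]
    print(f"{a:>28}: [{d@X:.3f},{d@Y:.3f},{c[2]-w[2]:.3f},0,0,{c[3]-w[3]:.1f}]")
E
python3 p.py .264,.594,.223,156.07 .264,.594,.243,156.07 .264,.594,.283,156.07 .30,.555,.323,151 .34,.513,.343,146 .375,.476,.343,141 .41,.439,.343,136  .445,.402,.343,131 .48,.365,.343,126
```

```text
.264,.594,.243,156.07: [0.000,0.000,-0.020,0,0,0.0]
       .264,.594,.283,156.07: [0.000,0.000,-0.060,0,0,0.0]
           .30,.555,.323,151: [-0.049,-0.021,-0.100,0,0,5.1]
           .34,.513,.343,146: [-0.102,-0.043,-0.120,0,0,10.1]
          .375,.476,.343,141: [-0.149,-0.063,-0.120,0,0,15.1]
           .41,.439,.343,136: [-0.196,-0.082,-0.120,0,0,20.1]
          .445,.402,.343,131: [-0.243,-0.102,-0.120,0,0,25.1]
           .48,.365,.343,126: [-0.290,-0.122,-0.120,0,0,30.1]
```

>>> arm_command:
  targets:
    - [[0,0,-0.02,0,0,0,1],[0,0,-0.06,0,0,0,1],[-0.049,-0.021,-0.1,0,0,5,1],[-0.102,-0.043,-0.12,0,0,10,1],[-0.149,-0.063,-0.12,0,0,15,1],[-0.196,-0.082,-0.12,0,0,20,1],[-0.243,-0.102,-0.12,0,0,25,1],[-0.275,-0.115,-0.12,0,0,29,1],[-0.29,-0.122,-0.12,0,0,30,1],[-0.29,-0.122,-0.12,0,0,30,1]]
  newtons: 30

```text
time_s: 2.15
tool_pos: [0.4838, 0.3591, 0.343]
tool_rot: [179.9, 0.2, 125.5]
force: [-0.4, 0.1, 0.1]
grip_width: 0.0151
```

```bash
python3 p.py .480,.365,.343,126.07 .5,.344,.343,122  .53,.312,.343,118 .56,.28,.343,114 .59,.248,.343,110 .62,.216,.343,106 .65,.184,.343,102 .68,.152,.343,98 .705,.127,.343,94 .727,.103,.343,91; echo
```

```text
.5,.344,.343,122: [-0.029,0.004,0.000,0,0,4.1]
           .53,.312,.343,118: [-0.072,0.009,0.000,0,0,8.1]
            .56,.28,.343,114: [-0.116,0.015,0.000,0,0,12.1]
           .59,.248,.343,110: [-0.159,0.020,0.000,0,0,16.1]
           .62,.216,.343,106: [-0.203,0.025,0.000,0,0,20.1]
           .65,.184,.343,102: [-0.246,0.031,0.000,0,0,24.1]
            .68,.152,.343,98: [-0.290,0.036,0.000,0,0,28.1]
           .705,.127,.343,94: [-0.325,0.042,0.000,0,0,32.1]
           .727,.103,.343,91: [-0.357,0.045,0.000,0,0,35.1]
```

>>> arm_command:
  targets:
    - [[-0.029,0.004,0,0,0,4,1],[-0.072,0.009,0,0,0,8,1],[-0.116,0.015,0,0,0,12,1],[-0.159,0.02,0,0,0,16,1],[-0.203,0.025,0,0,0,20,1],[-0.246,0.031,0,0,0,24,1],[-0.29,0.036,0,0,0,28,1],[-0.325,0.042,0,0,0,32,1],[-0.357,0.045,0,0,0,36,1],[-0.357,0.045,0,0,0,36,1]]

```text
time_s: 3.15
tool_pos: [0.7278, 0.0975, 0.3406]
tool_rot: [-179.9, 0.2, 89.6]
force: [-0.6, 0.0, -0.0]
grip_width: 0.0007
```

>>> arm_command:
  targets:
    - [[0,0,0.02,0,0,0,1],[0,0,0.05,0,0,0,1],[0,0,0.08,0,0,0,1],[0,0,0.105,0,0,0,1],[0,0,0.12,0,0,0,1],[0,0,0.125,0,0,0,1],[0,0,0.125,0,0,0,1]]

```text
time_s: 3.85
tool_pos: [0.7257, 0.1036, 0.2176]
tool_rot: [-180.0, -0.0, 90.1]
force: [0.2, -1.1, 0.1]
grip_width: 0.0002
```

Run:
```python
from h import *
cam('scene','scene1')
import numpy as np
c0=np.array([.727,.103])
y=np.radians(90.07);X=np.array([np.cos(y),np.sin(y)]);Y=np.array([np.sin(y),-np.cos(y)])
post=np.array([.837,.290])
for th in np.arange(-135,-206,-3):
    t=np.radians(th);e=np.array([np.cos(t),np.sin(t)]);b=np.array([-e[1],e[0]])
    f=post+.21*e+.024*b;d=f-c0;print(th,f.round(3),round(d@X,3),round(d@Y,3))
```

```text
-135 [0.705 0.125] 0.022 -0.021
-138 [0.697 0.132] 0.029 -0.03
-141 [0.689 0.139] 0.036 -0.038
-144 [0.681 0.147] 0.044 -0.046
-147 [0.674 0.155] 0.053 -0.053
-150 [0.667 0.164] 0.061 -0.06
-153 [0.661 0.173] 0.07 -0.066
-156 [0.655 0.183] 0.08 -0.072
-159 [0.65  0.192] 0.089 -0.077
-162 [0.645 0.202] 0.099 -0.082
-165 [0.64  0.212] 0.11 -0.086
-168 [0.637 0.223] 0.12 -0.09
-171 [0.633 0.233] 0.131 -0.094
-174 [0.631 0.244] 0.141 -0.096
-177 [0.629 0.255] 0.152 -0.098
-180 [0.627 0.266] 0.163 -0.1
-183 [0.626 0.277] 0.174 -0.101
-186 [0.626 0.288] 0.185 -0.101
-189 [0.626 0.299] 0.196 -0.101
-192 [0.627 0.31 ] 0.207 -0.1
-195 [0.628 0.321] 0.218 -0.099
-198 [0.63  0.332] 0.229 -0.097
-201 [0.632 0.343] 0.24 -0.094
-204 [0.635 0.353] 0.251 -0.091
```

View pics/scene1.png

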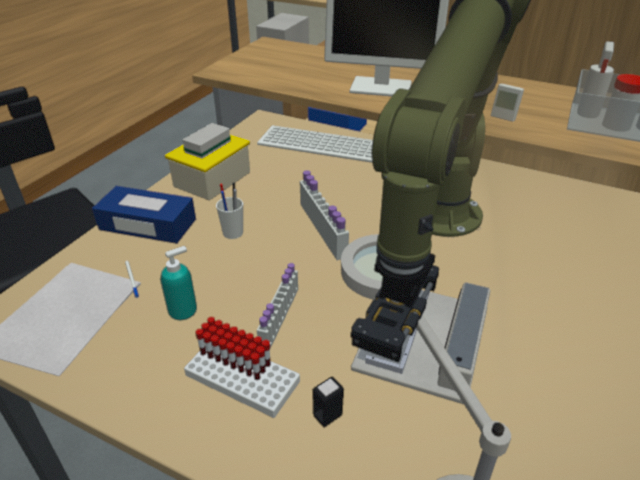

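The picture shows the gripper at (400,310), on the deck side of the lamp bar (430,345), with the head untouched behind it. Now the arc push.

>>> arm_command:
  targets:
    - [[0.008,-0.008,0,0,0,0,1],[0.015,-0.015,0,0,0,0,1],[0.022,-0.021,0,0,0,0,1],[0.029,-0.03,0,0,0,0,1],[0.036,-0.038,0,0,0,0,1],[0.044,-0.046,0,0,0,0,1],[0.053,-0.053,0,0,0,0,1],[0.061,-0.06,0,0,0,0,1],[0.07,-0.066,0,0,0,0,1],[0.08,-0.072,0,0,0,0,1]]

```text
time_s: 4.9
tool_pos: [0.6533, 0.183, 0.2175]
tool_rot: [180.0, 0.0, 90.0]
force: [2.2, -1.3, -0.2]
grip_width: 0.0006
```

>>> arm_command:
  targets:
    - [[0.009,-0.005,0,0,0,0,1],[0.019,-0.01,0,0,0,0,1],[0.03,-0.014,0,0,0,0,1],[0.04,-0.018,0,0,0,0,1],[0.051,-0.022,0,0,0,0,1],[0.061,-0.024,0,0,0,0,1],[0.072,-0.026,0,0,0,0,1],[0.083,-0.028,0,0,0,0,1],[0.094,-0.029,0,0,0,0,1],[0.105,-0.029,0,0,0,0,1]]

```text
time_s: 5.9
tool_pos: [0.6245, 0.2885, 0.2176]
tool_rot: [-180.0, 0.0, 90.1]
force: [1.5, -0.9, -0.5]
grip_width: 0.0004
```

>>> arm_command:
  targets:
    - [[0.011,0,0,0,0,0,1],[0.022,0.001,0,0,0,0,1],[0.033,0.002,0,0,0,0,1],[0.044,0.004,0,0,0,0,1],[0.055,0.007,0,0,0,0,1],[0.066,0.01,0,0,0,0,1],[0.066,0.01,0,0,0,0,1],[0.055,0.005,0,0,0,0,1],[0.03,-0.002,0,0,0,0,1],[0.01,-0.002,0,0,0,0,1]]

```text
time_s: 6.9
tool_pos: [0.6218, 0.2975, 0.2177]
tool_rot: [-180.0, -0.0, 90.1]
force: [0.7, 0.0, -0.6]
grip_width: 0.0004
```

Run:
```python
from h import *
c=cam('scene','scene2');w=cloud(c);np.save('/tmp/scene2.npy',w)
c=cam('top','top2');w=cloud(c);np.save('/tmp/top2.npy',w)
```

```text
(no output)
```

View pics/scene2.png

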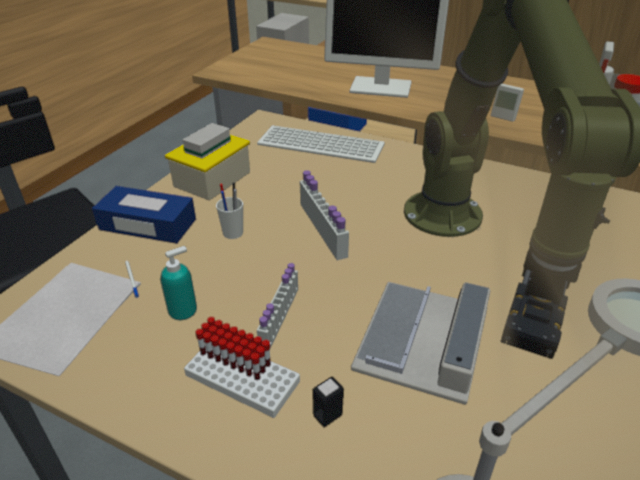

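View pics/top2.png

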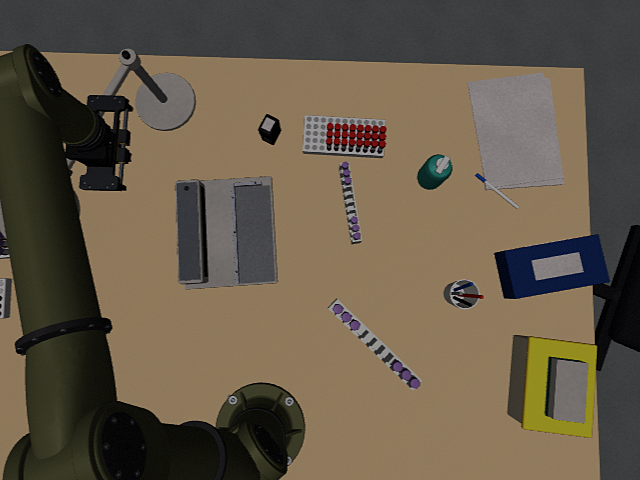

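Lamp head now at scene (625,310), far from the deck, and the guide is in plain view with the stop at scene (385,358). Next I measure the guide and the rack.

Run:
```python
import numpy as np,cv2
def lab(P,lo,hi,box,n):
    m=(P[...,2]>lo)&(P[...,2]<hi)&(P[...,0]>box[0])&(P[...,0]<box[1])&(P[...,1]>box[2])&(P[...,1]<box[3])
    k,l,st,c=cv2.connectedComponentsWithStats(m.astype(np.uint8),connectivity=8)
    i=1+np.argmax(st[1:,4]); q=P[l==i]
    r=cv2.minAreaRect((q[:,:2]*1000).astype(np.float32));print(n,len(q),np.round(r[0],1),np.round(r[1],1),round(r[2],2),'zmed',np.median(q[:,2]).round(4))
    return q
for f in('top2','scene2'):
    P=np.load(f'/tmp/{f}.npy')
    lab(P,.08,.096,(.35,.75,.08,.25),f+' housing')
    lab(P,.012,.028,(.35,.75,-.06,.25),f+' base')
    q=lab(P,.031,.046,(.35,.75,-.06,.12),f+' guide')
    lab(P,.05,.07,(.45,.70,-.27,-.13),f+' rack')
    m=(np.abs(P[...,0]-.57)<.2)&(np.abs(P[...,1]+.2)<.1)
    q=P[m];q=q[q[:,2]<.015];print('desk z',np.median(q[:,2]))
for n in('top','scene'):
    im=cv2.imread(f'pics/{n}2.png')
    c=im[165:300,165:365] if n=='top' else im[270:410,340:500]
    cv2.imwrite(f'pics/g_{n}.png',cv2.resize(c,None,fx=4,fy=4,interpolation=cv2.INTER_CUBIC))
```

```text
top2 housing 2481 [483.2 184.7] [255.5  60.7] 5.6 zmed 0.0878
top2 base 6849 [491.8 100.1] [280.9 235.1] 5.45 zmed 0.0201
top2 guide 458 [496.4  80.2] [ 75.4 267.1] 79.74 zmed 0.0378
top2 rack 168 [ 564.1 -211.7] [115.9  24.1] 10.32 zmed 0.06
desk z 0.0002569295434164953
scene2 housing 2655 [482.8 186.8] [258.2  59.8] 5.52 zmed 0.0873
scene2 base 7350 [491.6 101.7] [283.4 236.6] 5.56 zmed 0.0195
scene2 guide 546 [491.4  49.2] [259.1  77.6] 5.37 zmed 0.0374
scene2 rack 523 [ 570.2 -208.5] [208.2  26.1] 10.66 zmed 0.0582
desk z 0.0001150489818351752
```

View pics/g_top.png

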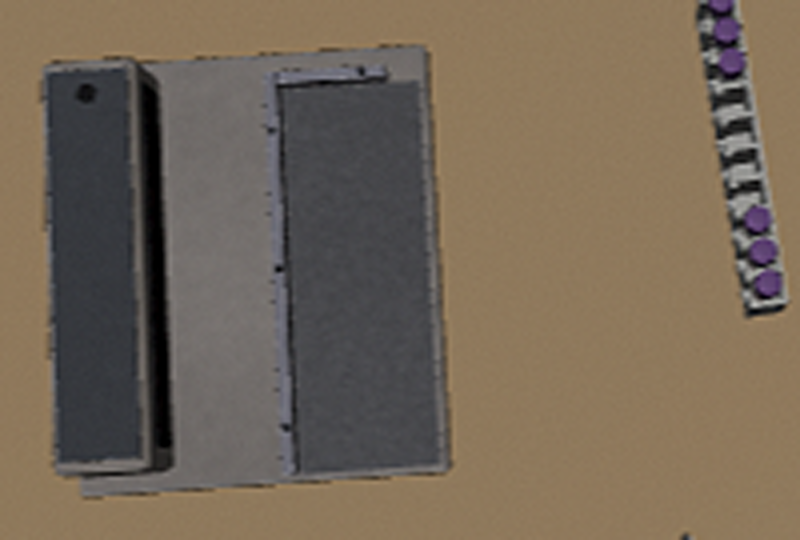

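View pics/g_scene.png

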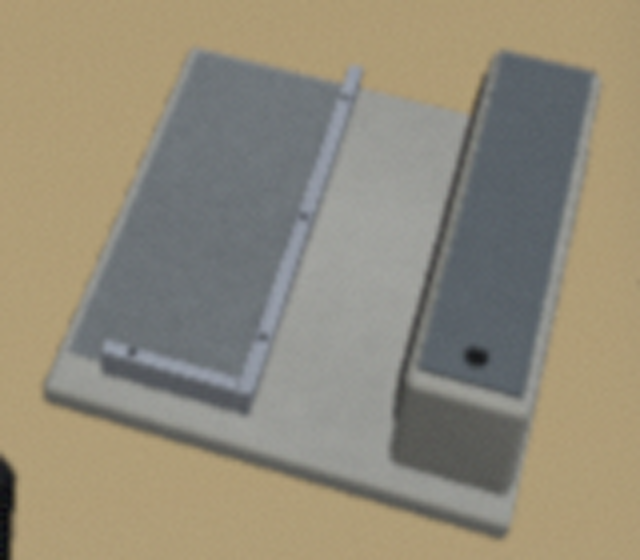

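```bash
cat > ramp.py <<'E'
# ramp.py cx,cy,cz,cyaw tx,ty,tz,tyaw n : smooth waypoints, splits by 10
import sys,numpy as np
c=np.array([float(a) for a in sys.argv[1].split(',')]);t=np.array([float(a) for a in sys.argv[2].split(',')]);n=int(sys.argv[3])
s=np.arange(1,n+1)/n; s=np.clip(s,0,1); a=.25
# trapezoid
f=np.where(s<a,s**2/(2*a*(1-a)),np.where(s>1-a,1-(1-s)**2/(2*a*(1-a)),(s-a/2)/(1-a)))
w=c+f[:,None]*(t-c)
for k in range(0,n,10):
    b=c.copy()
    y=np.radians(b[3]);X=np.array([np.cos(y),np.sin(y)]);Y=np.array([np.sin(y),-np.cos(y)])
    rows=[]
    for q in w[k:k+10]:
        d=q[:2]-b[:2];rows.append(f"[{d@X:.3f}, {d@Y:.3f}, {b[2]-q[2]:.3f}, 0, 0, {b[3]-q[3]:.1f}, G]")
    print(', '.join(rows)); c=w[min(k+9,n-1)]; print('  end',c.round(4))
E
python3 ramp.py .624,.298,.218,90.07 .571,-.209,.25,10.5 18
```

```text
[-0.004, -0.000, -0.000, 0, 0, 0.7, G], [-0.017, -0.002, -0.001, 0, 0, 2.6, G], [-0.038, -0.004, -0.002, 0, 0, 5.9, G], [-0.067, -0.007, -0.004, 0, 0, 10.5, G], [-0.103, -0.011, -0.007, 0, 0, 16.2, G], [-0.141, -0.015, -0.009, 0, 0, 22.1, G], [-0.178, -0.019, -0.011, 0, 0, 28.0, G], [-0.216, -0.023, -0.014, 0, 0, 33.9, G], [-0.253, -0.027, -0.016, 0, 0, 39.8, G], [-0.291, -0.031, -0.018, 0, 0, 45.7, G]
  end [5.93600e-01 6.90000e-03 2.36400e-01 4.43909e+01]
[-0.029, 0.024, -0.002, 0, 0, 5.9, G], [-0.058, 0.048, -0.005, 0, 0, 11.8, G], [-0.087, 0.072, -0.007, 0, 0, 17.7, G], [-0.116, 0.096, -0.009, 0, 0, 23.4, G], [-0.138, 0.114, -0.011, 0, 0, 28.0, G], [-0.154, 0.128, -0.013, 0, 0, 31.3, G], [-0.164, 0.136, -0.013, 0, 0, 33.2, G], [-0.167, 0.139, -0.014, 0, 0, 33.9, G]
  end [ 0.571 -0.209  0.25  10.5  ]
```

>>> arm_command:
  targets:
    - [[-0.004,0,0,0,0,0.7,1],[-0.017,-0.002,-0.001,0,0,2.6,1],[-0.038,-0.004,-0.002,0,0,5.9,0],[-0.067,-0.007,-0.004,0,0,10.5,-1],[-0.103,-0.011,-0.007,0,0,16.2,-1],[-0.141,-0.015,-0.009,0,0,22.1,-1],[-0.178,-0.019,-0.011,0,0,28,-1],[-0.216,-0.023,-0.014,0,0,33.9,-1],[-0.253,-0.027,-0.016,0,0,39.8,-1],[-0.291,-0.031,-0.018,0,0,45.7,-1]]

```text
time_s: 8.0
tool_pos: [0.5911, 0.0039, 0.2359]
tool_rot: [-180.0, -0.0, 43.9]
force: [0.5, -0.2, 0.2]
grip_width: 0.0565
```

>>> arm_command:
  targets:
    - [[-0.029,0.024,-0.002,0,0,5.9,-1],[-0.058,0.048,-0.005,0,0,11.8,-1],[-0.087,0.072,-0.007,0,0,17.7,-1],[-0.116,0.096,-0.009,0,0,23.4,-1],[-0.138,0.114,-0.011,0,0,28,-1],[-0.154,0.128,-0.013,0,0,31.3,-1],[-0.164,0.136,-0.013,0,0,33.2,-1],[-0.167,0.139,-0.014,0,0,33.9,-1],[-0.167,0.139,-0.014,0,0,33.9,-1],[-0.167,0.139,-0.014,0,0,33.9,-1]]

```text
time_s: 9.0
tool_pos: [0.5703, -0.2076, 0.2493]
tool_rot: [-179.9, 0.0, 10.6]
force: [-0.1, 0.6, -0.2]
grip_width: 0.0873
```

Run:
```python
from h import *
c=cam('wrist','w3');w=cloud(c)
print(get_obs()['qpos'].round(1),get_obs()['tool_pos'],get_obs()['tool_rot'])
m=(w[...,2]>.052)&(w[...,2]<.068)&(np.abs(w[...,0]-.57)<.13)&(np.abs(w[...,1]+.21)<.06)
q=w[m];print(cv2.minAreaRect((q[:,:2]*1000).astype(np.float32)),len(q))
m=(w[...,2]>.078)&(w[...,2]<.092)&(np.abs(w[...,0]-.57)<.13)&(np.abs(w[...,1]+.21)<.06)
q=w[m];print(cv2.minAreaRect((q[:,:2]*1000).astype(np.float32)),len(q))
```

```text
[-18.9  15.1  44.3  88.7 -10.7  80.5 -53.2] [ 0.57032818 -0.20757397  0.24927665] [-1.79947936e+02  5.59824393e-03  1.06346718e+01]
((568.5977172851562, -210.59976196289062), (203.86929321289062, 24.048011779785156), 10.5004243850708) 2541
((568.3986206054688, -210.696533203125), (195.90745544433594, 16.706527709960938), 10.523736000061035) 2091
```

View pics/w3.png

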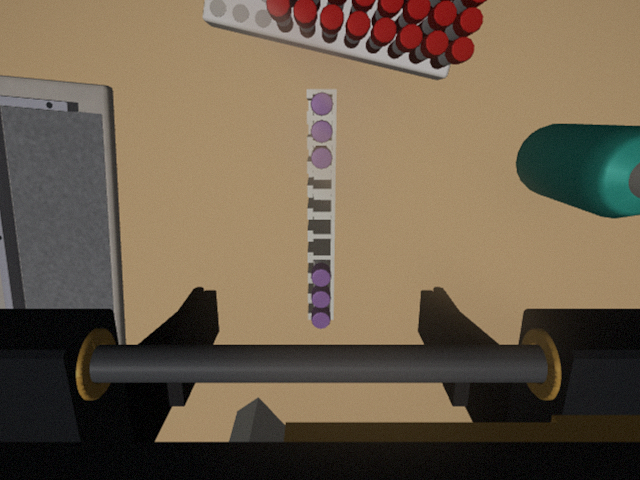

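The wrist picture shows the rack upright at columns 307–335, rows 90–325, parallel to the fingers and centred between them. Its slots are on the left, the reader side. Going down to grip.

>>> arm_command:
  targets:
    - [[-0.002,0.001,0.01,0,0,0,-1],[-0.002,0.001,0.03,0,0,0,-1],[-0.002,0.001,0.065,0,0,0,-1],[-0.002,0.001,0.1,0,0,0,-1],[-0.002,0.001,0.135,0,0,0,-1],[-0.002,0.001,0.17,0,0,0,-1],[-0.002,0.001,0.195,0,0,0,-1],[-0.002,0.001,0.215,0,0,0,-1],[-0.002,0.001,0.224,0,0,0,-1],[-0.002,0.001,0.224,0,0,0,-1]]

```text
time_s: 10.05
tool_pos: [0.5668, -0.21, 0.024]
tool_rot: [-179.9, 0.2, 10.5]
force: [0.0, 0.6, 0.7]
grip_width: 0.0869
```

>>> arm_command:
  targets:
    - [[0,0,0,0,0,0,0],[0,0,0,0,0,0,0],[0,0,0,0,0,0,0.3],[0,0,0,0,0,0,0.5],[0,0,0,0,0,0,0.7],[0,0,0,0,0,0,1],[0,0,0,0,0,0,1],[0,0,0,0,0,0,1]]
  newtons: 30

```text
time_s: 10.85
tool_pos: [0.568, -0.2108, 0.0255]
tool_rot: [-180.0, 0.0, 10.5]
force: [-0.5, -0.8, 0.1]
grip_width: 0.031
```

>>> arm_command:
  targets:
    - [[0,0,0,0,0,0,1],[0,0,0,0,0,0,1],[0,0,0,0,0,0,1],[0,0,-0.002,0,0,0,1],[0,0,-0.005,0,0,0,1],[0,0,-0.01,0,0,0,1],[0,0,-0.01,0,0,0,1]]

```text
time_s: 11.55
tool_pos: [0.5685, -0.2111, 0.0364]
tool_rot: [180.0, -0.1, 10.5]
force: [-0.5, -0.0, -2.1]
grip_width: 0.0238
```

```bash
python3 ramp.py .569,-.2105,.036,10.5 .569,-.2105,.106,10.5 5;python3 ramp.py .569,-.2105,.106,10.5 .495,.047,.106,5.5 14; python3 ramp.py .495,.047,.106,5.5 .495,.047,.052,5.5 6
```

```text
[0.000, 0.000, -0.007, 0, 0, 0.0, G], [0.000, 0.000, -0.026, 0, 0, 0.0, G], [0.000, 0.000, -0.044, 0, 0, 0.0, G], [0.000, 0.000, -0.063, 0, 0, 0.0, G], [0.000, 0.000, -0.070, 0, 0, 0.0, G]
  end [ 0.569  -0.2105  0.106  10.5   ]
[-0.000, -0.004, 0.000, 0, 0, 0.1, G], [-0.001, -0.015, 0.000, 0, 0, 0.3, G], [-0.003, -0.033, 0.000, 0, 0, 0.6, G], [-0.006, -0.057, 0.000, 0, 0, 1.1, G], [-0.008, -0.083, 0.000, 0, 0, 1.5, G], [-0.010, -0.108, 0.000, 0, 0, 2.0, G], [-0.013, -0.133, 0.000, 0, 0, 2.5, G], [-0.015, -0.159, 0.000, 0, 0, 3.0, G], [-0.018, -0.184, 0.000, 0, 0, 3.5, G], [-0.020, -0.210, 0.000, 0, 0, 3.9, G]
  end [ 0.5109 -0.0082  0.106   6.5714]
[-0.004, -0.024, 0.000, 0, 0, 0.5, G], [-0.007, -0.042, 0.000, 0, 0, 0.8, G], [-0.009, -0.053, 0.000, 0, 0, 1.0, G], [-0.009, -0.057, 0.000, 0, 0, 1.1, G]
  end [0.495 0.047 0.106 5.5  ]
[0.000, 0.000, 0.004, 0, 0, 0.0, G], [0.000, 0.000, 0.015, 0, 0, 0.0, G], [0.000, 0.000, 0.027, 0, 0, 0.0, G], [0.000, 0.000, 0.039, 0, 0, 0.0, G], [0.000, 0.000, 0.050, 0, 0, 0.0, G], [0.000, 0.000, 0.054, 0, 0, 0.0, G]
  end [0.495 0.047 0.052 5.5  ]
```

>>> arm_command:
  targets:
    - [[0,0,-0.007,0,0,0,1],[0,0,-0.026,0,0,0,1],[0,0,-0.044,0,0,0,1],[0,0,-0.063,0,0,0,1],[0,0,-0.07,0,0,0,1]]

```text
time_s: 12.05
tool_pos: [0.5691, -0.2114, 0.1079]
tool_rot: [179.9, -0.2, 10.5]
force: [0.6, -0.7, -2.6]
grip_width: 0.0241
```

>>> arm_command:
  targets:
    - [[0,-0.004,0,0,0,0,1],[-0.001,-0.015,0,0,0,0.3,1],[-0.003,-0.033,0,0,0,0.6,1],[-0.006,-0.057,0,0,0,1.1,1],[-0.008,-0.083,0,0,0,1.5,1],[-0.01,-0.108,0,0,0,2,1],[-0.013,-0.133,0,0,0,2.5,1],[-0.015,-0.159,0,0,0,3,1],[-0.018,-0.184,0,0,0,3.5,1],[-0.02,-0.21,0,0,0,3.9,1]]

```text
time_s: 13.05
tool_pos: [0.5083, -0.0061, 0.1043]
tool_rot: [-180.0, 0.1, 6.6]
force: [1.0, 0.9, -1.1]
grip_width: 0.0236
```

>>> arm_command:
  targets:
    - [[-0.004,-0.024,0,0,0,0.5,1],[-0.007,-0.042,0,0,0,0.8,1],[-0.009,-0.053,0,0,0,1,1],[-0.009,-0.057,0,0,0,1.1,1],[-0.009,-0.057,0,0,0,1.1,1],[-0.009,-0.057,0,0,0,1.1,1]]

```text
time_s: 13.65
tool_pos: [0.4945, 0.0471, 0.1052]
tool_rot: [180.0, 0.0, 5.4]
force: [0.6, -0.4, -2.1]
grip_width: 0.0238
```

Run:
```python
from h import *
o=get_obs();print(o['tool_pos'],o['tool_rot'],o['force'],o['qpos'].round(1))
for n in('scene','top','wrist'):
    w=cloud(cam(n,n+'4'));np.save(f'/tmp/{n}4.npy',w)
im=cv2.imread('pics/scene4.png')[250:430,320:520];cv2.imwrite('pics/s4c.png',cv2.resize(im,None,fx=3.3,fy=3.3,interpolation=cv2.INTER_CUBIC))
```

```text
[0.49445846 0.04708389 0.10520911] [1.79969915e+02 3.27690511e-02 5.43650469e+00] [ 0.61099392 -0.43023422 -2.05801685] [-43.1   5.4  36.4 113.9  -3.6  61.9 -89.6]
```

View pics/s4c.png

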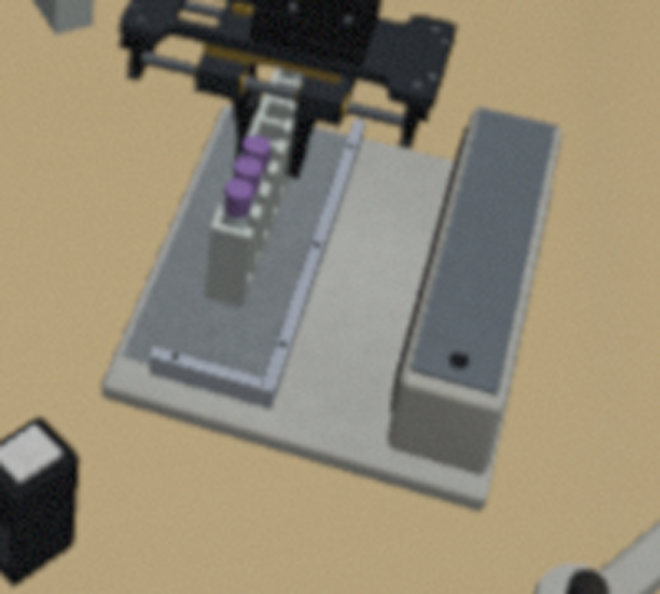

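View pics/wrist4.png

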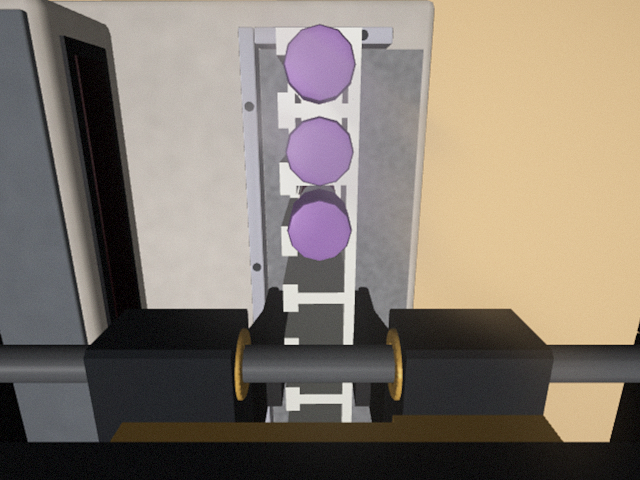

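The wrist picture shows the rack parallel to the fence (column ~255) with the stop ahead at row ~37. The slots face the fence. I measure the remaining gaps with the wrist camera.

Run:
```python
import numpy as np,cv2
w=np.load('/tmp/wrist4.npy')
yaw=np.radians(5.5);ex=np.array([np.cos(yaw),np.sin(yaw)]);ey=np.array([-ex[1],ex[0]])
C=np.array([.6085,.0903])
def loc(q): d=q[:,:2]-C; return np.c_[d@ex,d@ey,q[:,2]]
q=loc(w[~np.isnan(w[...,0])])
z=q[:,2]
for lo,hi in((.033,.043),(.13,.147),(.015,.025)):
    s=q[(z>lo)&(z<hi)&(q[:,0]<.05)&(q[:,0]>-.3)&(abs(q[:,1])<.1)]
    print(lo,len(s),np.percentile(s,[0,1,50,99,100],axis=0).round(4).tolist())
f=q[(z>.033)&(z<.043)&(abs(q[:,1]-.004)<.012)&(q[:,0]<-.01)&(q[:,0]>-.2)]
v=cv2.fitLine(f[:,:2].astype(np.float32),cv2.DIST_HUBER,0,.01,.01).ravel();print('fence ang rel',np.degrees(np.arctan2(v[1],v[0])),v,len(f))
for b in np.arange(-.15,0,.02):
    s=f[(f[:,0]>b)&(f[:,0]<b+.02)]
    if len(s):print(b.round(2),np.percentile(s[:,1],[1,50,99]).round(4),len(s))
s=q[(z>.033)&(z<.043)&(q[:,1]<-.02)&(q[:,1]>-.08)&(abs(q[:,0]-.004)<.015)]
print('stop',np.percentile(s,[1,50,99],axis=0).round(4))
r=q[(z>.135)&(z<.15)&(abs(q[:,1]+.03)<.03)]
print('zr',np.median(q[(z>.12)&(z<.15)&(abs(q[:,1]+.032)<.012),2]))
for lo,hi in((.127,.15),(.150,.18)):
    r=q[(z>lo)&(z<hi)&(abs(q[:,1]+.032)<.03)&(q[:,0]>-.1)]
    if len(r): print('rack',cv2.minAreaRect((r[:,:2]*1000).astype(np.float32)),r.max(0),r.min(0))
```

```text
0.033 6842 [[-0.2366, -0.0707, 0.033], [-0.1961, -0.0685, 0.0332], [-0.0473, 0.0032, 0.038], [0.0048, 0.0774, 0.0421], [0.0097, 0.0826, 0.043]]
0.13 12169 [[-0.1551, -0.0566, 0.13], [-0.1515, -0.0538, 0.1304], [-0.0942, -0.0347, 0.1397], [-0.015, -0.0119, 0.1458], [-0.0142, -0.0091, 0.147]]
0.015 64967 [[-0.25, -0.0962, 0.015], [-0.1724, -0.0941, 0.0175], [-0.052, 0.0188, 0.0196], [0.02, 0.08, 0.0215], [0.0217, 0.0999, 0.025]]
fence ang rel -0.1477046 [ 0.99999666 -0.00257793 -0.07528392  0.00304411] 3894
-0.15 [-0.0007  0.003   0.0072] 422
-0.13 [-0.0007  0.003   0.0073] 462
-0.11 [-0.0007  0.003   0.0072] 500
-0.09 [-0.0007  0.0029  0.0072] 535
-0.07 [-0.0007  0.003   0.0072] 581
-0.05 [-0.0007  0.0029  0.0072] 639
-0.03 [-0.0008  0.003   0.0072] 673
stop [[-0.0035 -0.0702  0.0343]
 [ 0.0006 -0.062   0.0378]
 [ 0.0047 -0.0236  0.0395]]
zr 0.13939945059912157
rack ((-57.115638732910156, -33.008460998535156), (24.19104766845703, 85.7834701538086), 89.89913940429688) [-0.01420869 -0.02088251  0.14998885] [-0.09998653 -0.04515047  0.127005  ]
rack ((-57.99711608886719, -40.825557708740234), (53.37799835205078, 70.24002075195312), 69.24354553222656) [-0.01805368 -0.00364357  0.17999547] [-0.08621463 -0.06066491  0.15004264]
```

Measured gaps: 20 mm to the fence, about 11 mm to the stop, rack parallel within 0.2°, underside 59 mm above the deck. Lowering.

>>> arm_command:
  targets:
    - [[0,0,0.005,0,0,0,1],[0,0,0.016,0,0,0,1],[0,0,0.028,0,0,0,1],[0,0,0.04,0,0,0,1],[0,0,0.05,0,0,0,1],[0,0,0.055,0,0,0,1],[0,0,0.0565,0,0,0,1],[0,0,0.0575,0,0,0,1],[0,0,0.0575,0,0,0,1]]

```text
time_s: 14.7
tool_pos: [0.4951, 0.0477, 0.0484]
tool_rot: [-180.0, -0.0, 5.5]
force: [0.7, -0.3, -2.4]
grip_width: 0.0237
```

>>> arm_command:
  targets:
    - [[0,0,0.0005,0,0,0,1],[0,0,0.001,0,0,0,1],[0,0,0.0015,0,0,0,1],[0,0,0.0015,0,0,0,1]]

```text
time_s: 15.1
tool_pos: [0.4947, 0.0477, 0.0466]
tool_rot: [-180.0, -0.0, 5.5]
force: [-0.3, -0.7, -2.1]
grip_width: 0.0234
```

>>> arm_command:
  targets:
    - [[0,0,0.0003,0,0,0,1],[0,0,0.0006,0,0,0,1],[0,0,0.001,0,0,0,1],[0,0,0.001,0,0,0,1],[0,0,0.001,0,0,0,1]]

```text
time_s: 15.6
tool_pos: [0.4947, 0.0477, 0.0455]
tool_rot: [-180.0, 0.0, 5.5]
force: [0.6, -0.3, -1.3]
grip_width: 0.0237
```

>>> arm_command:
  targets:
    - [[0,0,0.0003,0,0,0,1],[0,0,0.0006,0,0,0,1],[0,0,0.0006,0,0,0,1],[0,0,0.0006,0,0,0,1]]

```text
time_s: 16.0
tool_pos: [0.4948, 0.0477, 0.0454]
tool_rot: [-180.0, -0.0, 5.5]
force: [-2.7, -0.6, 5.9]
grip_width: 0.0237
```

>>> arm_command:
  targets:
    - [[0,0,-0.0003,0,0,0,1],[0.001,-0.002,-0.0003,0,0,0,1],[0.002,-0.005,-0.0003,0,0,0,1],[0.003,-0.008,-0.0003,0,0,0,1],[0.004,-0.011,-0.0003,0,0,0,1],[0.005,-0.014,-0.0003,0,0,0,1],[0.006,-0.016,-0.0003,0,0,0,1],[0.007,-0.017,-0.0003,0,0,0,1],[0.007,-0.017,-0.0003,0,0,0,1]]

```text
time_s: 16.9
tool_pos: [0.4998, 0.0653, 0.0454]
tool_rot: [180.0, 0.0, 5.5]
force: [-4.1, -4.1, 7.0]
grip_width: 0.0236
```

>>> arm_command:
  targets:
    - [[0,0,-0.0003,0,0,0,1],[0,0,-0.0004,0,0,0,1],[0,0,-0.0004,0,0,0,1]]

```text
time_s: 17.2
tool_pos: [0.5001, 0.066, 0.0454]
tool_rot: [-180.0, -0.0, 5.5]
force: [0.1, -0.8, 1.0]
grip_width: 0.0234
```

>>> arm_command:
  targets:
    - [[0,-0.0005,0,0,0,0,1],[0,-0.001,0,0,0,0,1],[0,-0.0015,0,0,0,0,1],[0,-0.0018,0,0,0,0,1],[0,-0.0018,0,0,0,0,1]]

```text
time_s: 17.7
tool_pos: [0.4997, 0.0673, 0.0455]
tool_rot: [-180.0, 0.0, 5.5]
force: [0.0, 0.2, -2.0]
grip_width: 0.0239
```

>>> arm_command:
  targets:
    - [[0,-0.0004,0,0,0,0,1],[0,-0.0008,0,0,0,0,1],[0,-0.0008,0,0,0,0,1]]

```text
time_s: 18.0
tool_pos: [0.4997, 0.0675, 0.0455]
tool_rot: [180.0, 0.0, 5.5]
force: [0.4, -1.8, -3.8]
grip_width: 0.0239
```

>>> arm_command:
  targets:
    - [[0,-0.0002,0.0002,0,0,0,1],[0,-0.0004,0.0003,0,0,0,1],[0,-0.0004,0.0003,0,0,0,1],[0,-0.0004,0.0003,0,0,0,1]]

```text
time_s: 18.4
tool_pos: [0.4997, 0.0675, 0.0455]
tool_rot: [180.0, 0.0, 5.4]
force: [-0.9, -4.9, 0.2]
grip_width: 0.0239
```

Fence contact at about 5 N. Next I slide along it to the stop.

>>> arm_command:
  targets:
    - [[0.0005,0.0002,0,0,0,0,1],[0.001,0.0002,0,0,0,0,1],[0.0015,0.0002,0,0,0,0,1],[0.002,0.0002,0,0,0,0,1],[0.0025,0.0002,0,0,0,0,1],[0.0025,0.0002,0,0,0,0,1]]

```text
time_s: 19.0
tool_pos: [0.4998, 0.0676, 0.0454]
tool_rot: [180.0, 0.3, 5.5]
force: [-8.1, -4.2, 8.2]
grip_width: 0.0234
```

>>> arm_command:
  targets:
    - [[0.0004,0,0,0,0,0,1],[0.0008,0,0,0,0,0,1],[0.0008,0,0,0,0,0,1]]

```text
time_s: 19.3
tool_pos: [0.5002, 0.0676, 0.0454]
tool_rot: [-180.0, 0.4, 5.5]
force: [-10.0, -5.3, 9.9]
grip_width: 0.0234
```

```bash
cat > chk.py <<'E'
from h import *
import sys
n=sys.argv[1]
o=get_obs();print(o['force'].round(1),o['wrist_torque'].round(2),o['tool_pos'].round(4),o['tool_rot'].round(2))
w=cloud(cam('wrist','w'+n)); cam('scene','s'+n)
yaw=np.radians(5.5);ex=np.array([np.cos(yaw),np.sin(yaw)]);ey=np.array([-ex[1],ex[0]]);C=np.array([.6085,.0903])
p=w[~np.isnan(w[...,0])];d=p[:,:2]-C;q=np.c_[d@ex,d@ey,p[:,2]];z=q[:,2]
f=q[(z>.033)&(z<.043)&(abs(q[:,1]-.004)<.008)&(q[:,0]<-.01)&(q[:,0]>-.2)]
print('fence y',np.percentile(f[:,1],[1,50,99]).round(4),len(f))
s=q[(z>.033)&(z<.043)&(q[:,1]<-.03)&(q[:,1]>-.08)&(abs(q[:,0]-.004)<.015)]
print('stop x',np.percentile(s,[1,50,99],axis=0).round(4).tolist(),len(s))
r=q[(z>.072)&(z<.087)&(abs(q[:,1]+.012)<.025)&(q[:,0]>-.12)&(q[:,0]<.03)]
print('rack',cv2.minAreaRect((r[:,:2]*1000).astype(np.float32)),r.max(0),r.min(0))
# tilt of rack top along x
for lo in np.arange(-.1,.0,.02):
    t=r[(r[:,0]>lo)&(r[:,0]<lo+.02)&(r[:,2]>.074)];print(round(lo,2),np.median(t[:,2]).round(4) if len(t) else None,np.percentile(t[:,1],[1,99]).round(4) if len(t) else None)
im=cv2.imread(f'pics/s{n}.png')[250:430,320:520];cv2.imwrite(f'pics/s{n}c.png',cv2.resize(im,None,fx=3.3,fy=3.3,interpolation=cv2.INTER_CUBIC))
E
python3 chk.py 5
```

```text
[-10.   -5.3   9.9] [-1.4   2.04  0.09] [0.5002 0.0676 0.0454] [-180.      0.38    5.45]
fence y [-0.0011  0.0045  0.0074] 3338
stop x [[-0.0034, -0.0698, 0.0338], [0.0004, -0.0501, 0.0378], [0.0047, -0.0304, 0.0396]] 2834
rack ((-63.3209228515625, -12.87405014038086), (47.242286682128906, 113.00804138183594), 89.50330352783203) [-0.0068217   0.01106319  0.08699566] [-0.11992709 -0.03617942  0.07200975]
-0.1 0.0798 [-0.0352  0.0099]
-0.08 0.0799 [-0.0246 -0.0008]
-0.06 0.0799 [-0.0246 -0.0008]
-0.04 0.0799 [-0.0246 -0.0009]
-0.02 0.0799 [-0.0246 -0.0008]
```

View pics/s5c.png

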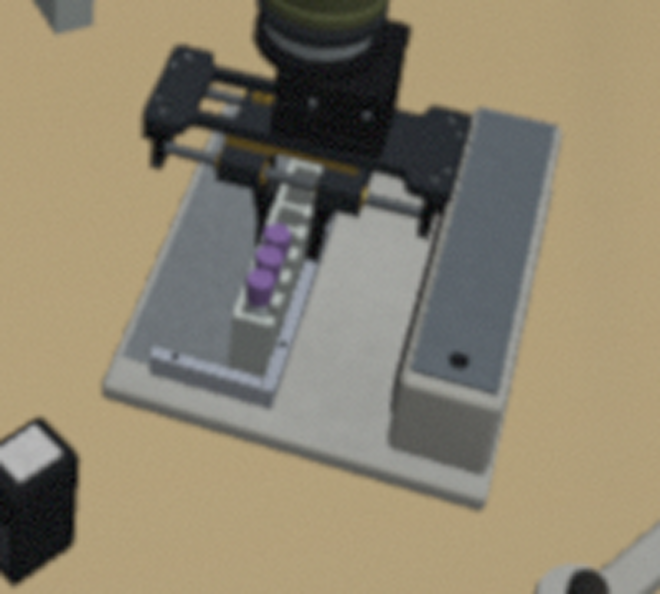

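View pics/w5.png

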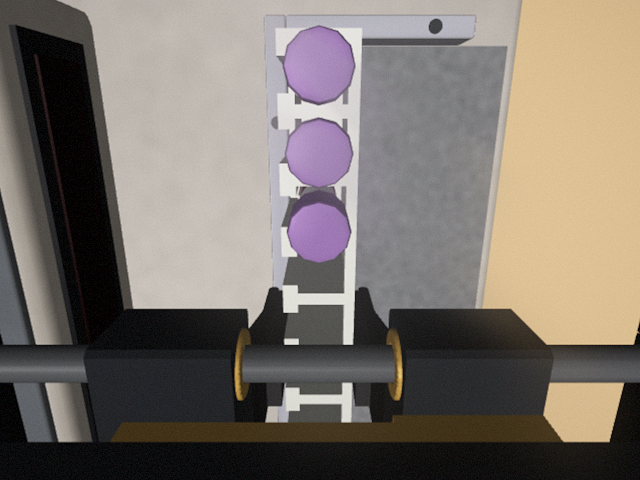

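The wrist picture shows the rack end at x' = -6.8 mm and the stop face at -3.4 mm, so a gap of about 3.4 mm remains. The rack is sticking by friction on the deck and fence, so I unload it, advance, then press again.

>>> arm_command:
  targets:
    - [[-0.0015,0,0,0,0,0,1],[-0.0028,0.0003,0,0,0,0,1],[-0.0028,0.0008,-0.0004,0,0,0,1],[-0.0028,0.0008,-0.0008,0,0,0,1],[-0.0028,0.0008,-0.0008,0,0,0,1]]

```text
time_s: 19.9
tool_pos: [0.5002, 0.0676, 0.0459]
tool_rot: [-180.0, 0.0, 5.5]
force: [-0.9, -2.7, -4.0]
grip_width: 0.0241
```

>>> arm_command:
  targets:
    - [[0,0.0004,0,0,0,0,1],[0.0004,0.0004,0,0,0,0,1],[0.0008,0.0004,0,0,0,0,1],[0.0012,0.0004,0,0,0,0,1],[0.0016,0.0004,0,0,0,0,1],[0.002,0.0004,0,0,0,0,1],[0.002,0.0004,0,0,0,0,1]]

```text
time_s: 20.6
tool_pos: [0.5027, 0.0674, 0.0463]
tool_rot: [-180.0, -0.0, 5.5]
force: [-0.4, 0.2, -2.1]
grip_width: 0.0235
```

Free again. Moving on in small steps to the stop.

>>> arm_command:
  targets:
    - [[0.0003,0,0,0,0,0,1],[0.0006,0,0,0,0,0,1],[0.0009,0,0,0,0,0,1],[0.0012,0,0,0,0,0,1],[0.0012,0,0,0,0,0,1]]

```text
time_s: 21.1
tool_pos: [0.5036, 0.0672, 0.0462]
tool_rot: [-180.0, -0.0, 5.5]
force: [-0.6, 0.0, -1.9]
grip_width: 0.0235
```

>>> arm_command:
  targets:
    - [[0.0003,0,0,0,0,0,1],[0.0006,0,0,0,0,0,1],[0.0006,0,0,0,0,0,1]]

```text
time_s: 21.4
tool_pos: [0.5042, 0.0673, 0.0461]
tool_rot: [-180.0, 0.0, 5.5]
force: [0.7, 0.5, -2.8]
grip_width: 0.0239
```

>>> arm_command:
  targets:
    - [[0.0003,0,0,0,0,0,1],[0.0006,0,0,0,0,0,1],[0.0006,0,0,0,0,0,1]]

```text
time_s: 21.7
tool_pos: [0.5042, 0.0673, 0.0459]
tool_rot: [-180.0, 0.1, 5.5]
force: [-2.3, -0.8, -1.5]
grip_width: 0.0238
```

>>> arm_command:
  targets:
    - [[0.0003,0,0,0,0,0,1],[0.0005,0,0,0,0,0,1],[0.0005,0,0,0,0,0,1]]

```text
time_s: 22.0
tool_pos: [0.5041, 0.0673, 0.0458]
tool_rot: [-180.0, 0.1, 5.5]
force: [-4.9, -0.2, 0.1]
grip_width: 0.0236
```

Stop contact at about 5 N. I relieve it, settle the rack on the deck, press y, then x.

>>> arm_command:
  targets:
    - [[-0.0005,0,0,0,0,0,1],[-0.0007,0,0.0003,0,0,0,1],[-0.0007,-0.0005,0.0006,0,0,0,1],[-0.0007,-0.0008,0.0006,0,0,0,1],[-0.0007,-0.0008,0.0006,0,0,0,1]]

```text
time_s: 22.5
tool_pos: [0.5042, 0.0675, 0.0456]
tool_rot: [180.0, 0.1, 5.4]
force: [-5.8, -1.0, 0.7]
grip_width: 0.0237
```

>>> arm_command:
  targets:
    - [[0,-0.0003,0,0,0,0,1],[0,-0.0006,0.0001,0,0,0,1],[0,-0.0006,0.0001,0,0,0,1],[0,-0.0006,0.0001,0,0,0,1]]

```text
time_s: 22.9
tool_pos: [0.5042, 0.0677, 0.0455]
tool_rot: [179.9, 0.0, 5.4]
force: [-5.2, -2.6, 1.7]
grip_width: 0.0237
```

```bash
python3 chk.py 6
```

```text
[-5.2 -2.6  1.7] [-0.66  1.24 -0.07] [0.5042 0.0677 0.0455] [1.7994e+02 5.0000e-02 5.4200e+00]
fence y [-0.0012  0.0043  0.0073] 3358
stop x [[-0.0034, -0.0699, 0.0338], [0.0003, -0.0501, 0.0378], [0.0045, -0.0304, 0.0396]] 2676
rack ((-61.47835159301758, -12.815073013305664), (116.96543884277344, 47.44449234008789), 0.09177574515342712) [-0.00298874  0.01085153  0.08699479] [-0.1199769  -0.03659273  0.07200541]
-0.1 0.08 [-0.0354  0.0096]
-0.08 0.08 [-0.025  -0.0012]
-0.06 0.08 [-0.0251 -0.0012]
-0.04 0.0801 [-0.0251 -0.0013]
-0.02 0.0801 [-0.0251 -0.0013]
```

View pics/s6c.png

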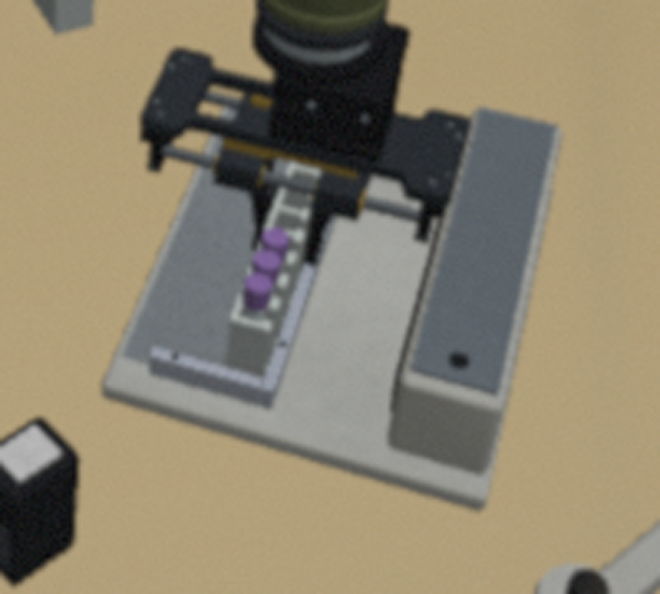

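View pics/w6.png

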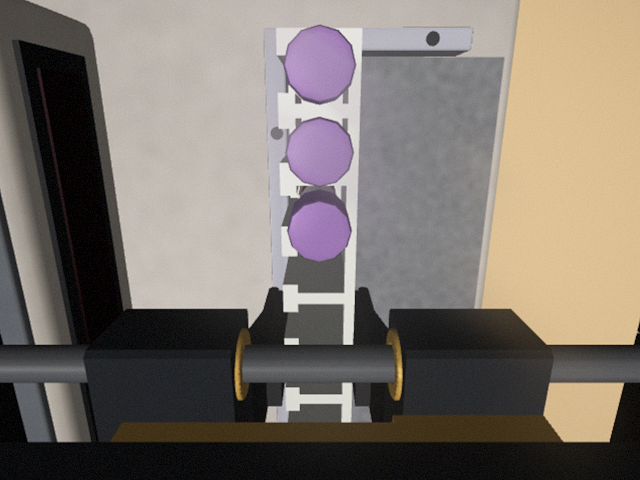

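The rack end now measures at the stop face. Its slotted side is about 0.3 mm short of the fence, held back by friction at the stop. I ease x and press y.

>>> arm_command:
  targets:
    - [[-0.0003,-0.0003,0,0,0,0,1],[-0.0003,-0.0006,0,0,0,0,1],[-0.0003,-0.0008,0,0,0,0,1],[-0.0003,-0.0008,0,0,0,0,1],[-0.0003,-0.0008,0,0,0,0,1]]

```text
time_s: 23.5
tool_pos: [0.5042, 0.0679, 0.0454]
tool_rot: [179.9, 0.0, 5.4]
force: [-4.5, -4.4, 0.8]
grip_width: 0.0241
```

>>> arm_command:
  targets:
    - [[0,-0.0002,0,0,0,0,1],[0,-0.0004,0,0,0,0,1],[0,-0.0004,0,0,0,0,1],[0,-0.0004,0,0,0,0,1]]

```text
time_s: 23.9
tool_pos: [0.5041, 0.0679, 0.0454]
tool_rot: [179.9, 0.0, 5.4]
force: [-2.6, -4.8, -0.4]
grip_width: 0.0236
```

```bash
python3 chk.py 7
```

```text
[-2.6 -4.8 -0.4] [-1.28  1.02 -0.02] [0.5041 0.0679 0.0454] [1.7987e+02 1.0000e-02 5.4100e+00]
fence y [-0.0008  0.0044  0.0074] 3252
stop x [[-0.0034, -0.0699, 0.0339], [0.0004, -0.05, 0.0378], [0.0045, -0.0304, 0.0395]] 2675
rack ((-61.46977996826172, -12.644044876098633), (47.4367790222168, 117.07659912109375), 89.93485260009766) [-0.00292022  0.01111413  0.08699242] [-0.11999666 -0.03632302  0.07200172]
-0.1 0.0799 [-0.0351  0.0099]
-0.08 0.0799 [-0.0247 -0.0009]
-0.06 0.08 [-0.0247 -0.0009]
-0.04 0.08 [-0.0248 -0.001 ]
-0.02 0.08 [-0.0248 -0.001 ]
```

>>> arm_command:
  targets:
    - [[0.0002,-0.0001,0,0,0,0,1],[0.0003,-0.0002,0,0,0,0,1],[0.0003,-0.0002,0,0,0,0,1],[0.0003,-0.0002,0,0,0,0,1],[0.0003,-0.0002,0,0,0,0,1],[0.0003,-0.0002,0,0,0,0,1],[0.0003,-0.0002,0,0,0,0,1]]

```text
time_s: 24.7
tool_pos: [0.5042, 0.068, 0.0454]
tool_rot: [179.9, 0.0, 5.4]
force: [-4.4, -4.9, 1.3]
grip_width: 0.0235
```

```bash
python3 chk.py 8
python3 - <<'E'
from h import *
for i in range(6):
    cam('top','t8' if i==5 else None);o=get_obs();print(o['force'].round(1),o['wrist_torque'].round(2),o['tool_pos'].round(4),o['grip_width'].round(4))
E
```

```text
[-4.4 -4.9  1.3] [-1.3   1.15  0.04] [0.5042 0.068  0.0454] [1.7986e+02 5.0000e-02 5.4100e+00]
fence y [-0.0008  0.0045  0.0074] 3230
stop x [[-0.0034, -0.0698, 0.0336], [0.0003, -0.05, 0.0378], [0.0045, -0.0304, 0.0395]] 2676
rack ((-61.45011520385742, -12.46044921875), (117.07756042480469, 47.45625305175781), 0.04234503209590912) [-0.00291557  0.01124188  0.08699012] [-0.11999489 -0.03621405  0.07201224]
-0.1 0.0799 [-0.0351  0.0099]
-0.08 0.0799 [-0.0247 -0.0008]
-0.06 0.08 [-0.0247 -0.0008]
-0.04 0.08 [-0.0247 -0.001 ]
-0.02 0.0799 [-0.0247 -0.0009]Traceback (most recent call last):
  File "<stdin>", line 3, in <module>
AttributeError: 'float' object has no attribute 'round'
```

View pics/s8.png

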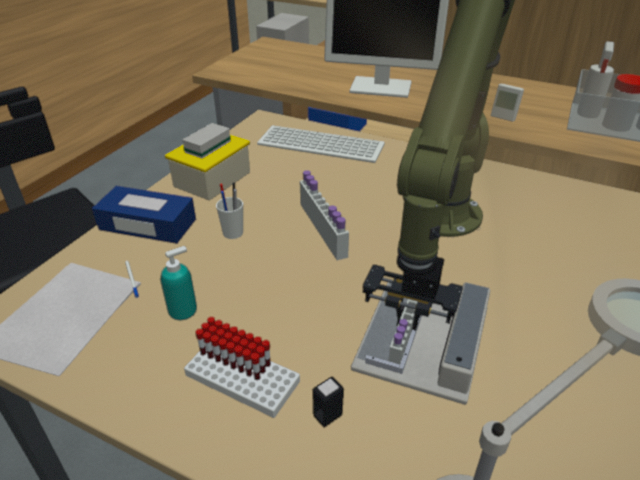

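View pics/w8.png

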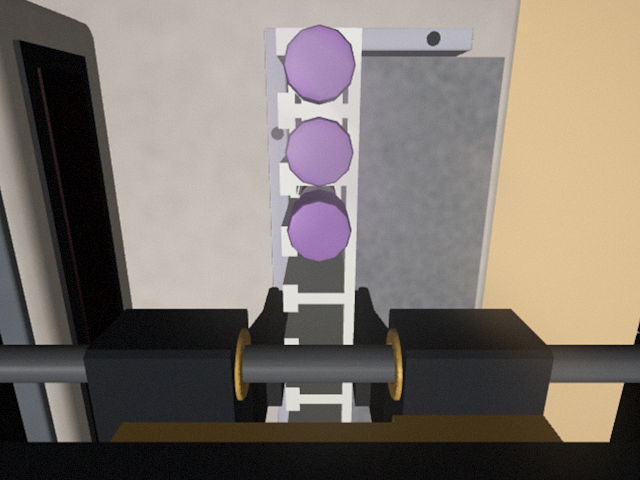

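>>> arm_command:
  targets:
    - [[0,-0.0002,-0.0001,0,0,0,1],[0,-0.0004,-0.0002,0,0,0,1],[0,-0.0004,-0.0002,0,0,0,1],[0,-0.0004,-0.0002,0,0,0,1],[0,-0.0004,-0.0002,0,0,0,1],[0,-0.0004,-0.0002,0,0,0,1]]

```text
time_s: 25.45
tool_pos: [0.5041, 0.0679, 0.0454]
tool_rot: [179.8, 0.0, 5.4]
force: [-3.9, -5.5, 0.2]
grip_width: 0.0237
```

```bash
python3 - <<'E'
from h import *
for i in range(6):
    cam('top','t9' if i==5 else None);o=get_obs();print(o['force'].round(1),o['wrist_torque'].round(2),o['tool_pos'].round(4),o['tool_rot'].round(2),round(o['grip_width'],4))
E
python3 chk.py 9
```

```text
[-4.  -5.5  0.1] [-1.48  1.   -0.08] [0.5041 0.068  0.0454] [1.7983e+02 5.0000e-02 5.4000e+00] 0.0238
[-4.4 -6.  -0.7] [-1.43  0.96 -0.02] [0.5042 0.068  0.0454] [1.7982e+02 5.0000e-02 5.4000e+00] 0.0239
[-4.  -5.8 -1. ] [-1.48  0.99  0.01] [0.5042 0.068  0.0454] [1.7983e+02 4.0000e-02 5.4000e+00] 0.0239
[-3.3 -7.3 -0.8] [-1.48  1.    0.02] [0.5042 0.068  0.0454] [1.7983e+02 4.0000e-02 5.4000e+00] 0.0237
[-4.6 -5.2 -0.5] [-1.46  0.98 -0.03] [0.5042 0.068  0.0454] [1.7983e+02 4.0000e-02 5.4000e+00] 0.024
[-4.  -5.9  0.2] [-1.46  1.03  0.03] [0.5041 0.0679 0.0454] [1.7983e+02 5.0000e-02 5.4000e+00] 0.0238
[-4.  -5.9  0.2] [-1.46  1.03  0.03] [0.5041 0.0679 0.0454] [1.7983e+02 5.0000e-02 5.4000e+00]
fence y [-0.0011  0.0045  0.0074] 3208
stop x [[-0.0034, -0.0699, 0.0337], [0.0004, -0.0501, 0.0378], [0.0045, -0.0304, 0.0395]] 2683
rack ((-61.46681213378906, -12.585630416870117), (47.45254898071289, 117.03642272949219), 89.9730453491211) [-0.00294448  0.01115718  0.08699263] [-0.1199891  -0.03629552  0.0720002 ]
-0.1 0.0799 [-0.035   0.0099]
-0.08 0.08 [-0.0246 -0.0008]
-0.06 0.0799 [-0.0246 -0.0008]
-0.04 0.0799 [-0.0246 -0.0009]
-0.02 0.0799 [-0.0247 -0.0008]
```

Everything is stable: position fixed, about 4.5 N on the stop, about 5.5 N on the fence, moment about z near zero. Handing in.

```bash
python3 -c "
from cell import *
print(sign_off())"
```

```text
the job is handed in; nothing more can be done
None
```

I handed the job in at about 26 s with the rack still gripped and lightly pressed into the corner of the guide. No verdict was reported.

- **Lamp:** I pushed its bar aside with the closed fingers, about 66° clockwise. The pictures show the head well to the robot's left and clear of the deck.
- **Rack choice:** I took the 204 x 24 mm rack. The other one, about 278 mm long, is the look-alike and was left alone.
- **Placing:** I gripped the rack at its empty middle, stood it on the deck with the slots to the window, and pressed it in small steps against the fence and then the stop.
- **Sticking on the way:** it first stuck by friction 3.4 mm short of the stop, with about 10 N on the wrist. I eased it off, moved it on and pressed again.

| Last check | Result |
|---|---|
| Rack end to stop | touching (end reads 0.5 mm past the stop face, within camera error) |
| Slotted side to fence | about 0.1 mm off in the wrist camera, within its error |
| Angle to the fence | about 0.1° |
| Hold forces | about 4.5 N on the stop, 5.5 N on the fence |
| Moment about the vertical | near zero, so the side lies flat |
| Movement over six readings | none beyond 0.1 mm |

The one small disagreement is a tool tilt of about 0.2° under the push; the top of the rack still measured level along its length. The other things on the desk were not touched.

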